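# Stand the field monitor on its kickstand

## Robot

A 6-joint arm with a two-finger parallel gripper is mounted at the origin on the work surface. World frame = base frame: x ahead of the robot, y to its left, z up, the work surface at z = 0. Lengths are in m, angles in rad, forces in N, time in s.
With the tool pointing down it reaches from about 0.35 to 0.975 m from the base axis. Payload 17.4 kg.
Tool frame: the origin (TCP) lies midway between the tips of the shut fingers; the grasp point (between the pads) lies 19 mm behind it; z points along the fingers, y is the line along which they close (so a half turn about z gives the same grasp; the last joint's range is limited). The gripper opens to 85 mm and grips with 20 to 120 N. Pads are 22 mm wide; open, the fingers measure 114 mm over their backs; the gripper's body (76 mm by 85 mm) begins 54 mm behind the grasp point. The pads swing forward as they close: fully open they stand 13 mm farther back than shut.
Start: joints at [1.311, 0.116, 1.442, -0, 1.584, -0.038], TCP at [0.148, 0.658, 0.231] pointing down, gripper open.
Joint ranges: [-2.83, 2.83], [-0.83, 2.19], [0.07, 2.5], [-1.14, 4.28], [0.01, 3], [-2.97, 2.97]. Speed limits (rad/s): [1.89, 1.89, 2.22, 3.14, 3.14, 3.14].

## Interface

Orientations are given as a unit quaternion [w, x, y, z].
In Python, from workcell import ctrl gives the robot as it stands. Calls block until the motion is done:
- ctrl.movep(position, orientation): joint-space move of the TCP to a pose.
- ctrl.servo_line(position, vel=0.15, rot=None, until_force=None): straight line of the TCP; rot=None keeps the orientation; vel is the mean speed in m/s. With until_force (N) it stops when the force on the tool has changed by that much, and returns True; else False.
- ctrl.move_joints(angles): joint-space move.
- ctrl.command_gripper(opening): finger opening in m; the grip force is fixed at half the most; returns when the fingers have stopped.
- ctrl.hold(seconds).
- ctrl.solve_ik(position, orientation): joint angles nearest the present ones, or None.
- ctrl.get_image(name): name is "side" or "top"; returns a dict with "frame" (400x640x3 uint8, blue, green, red), "mtx" (3x3 intrinsics, pixels), "extrinsics" (4x4, takes a point from camera to world coordinates). Camera axes: x right, y down, z forward; pixel columns grow to the right and rows downward; lengths in m; the calibration is good to about 2 mm. A picture is of the moment at which its call begins. There is no depth.
A pose or a line that the arm cannot do raises ctrl.IKError and nothing moves.
- ctrl.close_job(): hands the job in; it is judged then, once.
Readings, each from a call of its own:
- ctrl.current_t(): time.
- ctrl.current_joint_pos(): joint angles.
- ctrl.current_dq(): joint speeds.
- ctrl.current_joint_torque(): joint torques, N m.
- ctrl.current_ee_pos(): TCP position.
- ctrl.current_ee_rot(): TCP orientation.
- ctrl.current_ft_force(): force on the tool from outside, world axes, zero at the start.
- ctrl.current_torque(): the same for the moment, N m.
- ctrl.current_opening(): finger opening in m.
- ctrl.current_grip_force(): force on a finger pad.
Only numpy, scipy, OpenCV 4.12 (cv2) and the standard library are available. Lean on these libraries where they do the work, as an engineer would, in place of code of your own. Each camera call takes 0.05 s, during which the arm holds its last target. There are 200 camera calls.

## Task

While the field monitor is still in its rack, swing its spring-loaded prop leg out past over-centre until it locks fully open. Then lift the monitor out and gently stand it near the middle of the riser board, without dropping it, leaning back on its leg, with the screen facing squarely to the batten edge and both its foot strip and its leg on the board behind the batten. Leave the other things on the bench where they are.

Things in the scene. Friction and masses are not known exactly. Their poses are not given: they have to be found in the camera images.
- monitor_center (a point): Centre of a black camera field monitor's flat box: 24 mm thick (x), 180 wide (y), 125 high (z); 0.4 to 0.7 kg. Dark screen on its -x face, prop leg on its back (+x), +z to its top edge. It starts in the rack's slot, leaning back up to 0.1 rad in it, screen roughly to the robot. Standing properly on its open leg it leans back about 0.23 rad.
- monitor: The same monitor, same axes; this origin is 72.5 mm below the box centre, level with the underside of a rubber foot strip, 10 mm high and 140 mm wide, that runs under the box close to the screen side.
- monitor_edge (a point): Middle of the monitor's bottom line, on the underside of the rubber foot strip: 72.5 mm below the box centre and 7 mm towards the screen. The monitor stands on this line, parallel to its y axis.
- prop_leg (a joint): Prop leg's angle, rad: 0 folded up against the monitor's back; 1.82 fully open stop, out backwards and a little down. Hinge along y, 20 mm behind and 12.5 mm below the box centre. Aluminium bar 16 mm wide, 7 thick. An over-centre spring pushes it shut below 0.85, and snaps it open and holds it at the stop above 0.85; starting it takes about 2.5 N at the foot.
- leg_foot (a point): Centre of the leg's rubber T-foot, a bar 12 mm in diameter, 64 mm long along y, 100 mm from the hinge. Folded, it stands 25 mm above the monitor's top edge and 20 mm behind its mid-plane, so it can be pushed backwards from the screen side, above the top edge.
- rack: Fixed plywood rack, 140 mm wide (y), base 110 mm deep (x) and 10 mm thick. Origin: centre of its underside on the bench. Two upright walls, 10 mm thick, whose tops are 50 mm above the bench, leave a slot along its y, 27 mm wide and 40 mm deep, in which the monitor stands; the slot floor is 10 mm above the bench.
- riser_top (a point): Centre of the top face of a fixed plywood riser board, 220 mm deep (x), 240 mm wide (y), 12 mm thick; z is up. Along its whole -x edge (the side towards the robot) runs a dark wooden batten, 14 mm wide, standing 10 mm above the board. The clear face thus runs from x = -96 to +110 mm.
- screwdriver: Bystander: screwdriver with a red handle lying on the bench, about 170 mm long. Origin: on its underside, along its length x.
- battery: Bystander: black camera battery, 55 x 38 x 22 mm, lying flat. Origin: centre of its underside.
- pulley: Bystander: black belt pulley lying flat, 72 mm across, 22 mm high. Origin: centre of its underside.
- oil_bottle: Bystander: small white plastic bottle, 44 mm across, 110 mm high. Origin: centre of its underside.
- tape_roll: Bystander: roll of tape lying flat, 90 mm across, 24 mm high. Origin: centre of its underside.
- wrench: Bystander: steel wrench lying flat, about 170 mm long. Origin: on its underside, along its length x.
- screw_jar: Bystander: clear jar with a steel lid, 60 mm across, 75 mm high. Origin: centre of its underside.
Not all that is in view belongs to the job. Leave any red look-alike of the monitor alone.

How it is judged:
By the outcome, as a careful person would: the job done as asked, in the order asked, and still so for the second after the job is handed in, with the robot touching nothing.
It also fails if it takes over 64 s, if anything falls off the work surface, if the arm or the gripper's body presses on something with over 40 N, if the wrist force passes 120 N, or if a joint passes its speed limit or range.

## Working session

There is one attempt and no reset: what is moved stays moved. The work goes in short steps, each a Python script; the robot and the scene stay as the last script left them, time stands still between calls to the robot, and variables do not carry over. Pictures are saved under pics/ and viewed, at most 10 in all, crops included, and the job is handed in when it is done.

```bash
mkdir -p pics; python3 - <<'E'
from workcell import ctrl
import cv2,numpy as np
for n in("side","top"):
    d=ctrl.get_image(n);cv2.imwrite(f"pics/{n}0.png",d["frame"]);print(n,np.round(d["mtx"],1).tolist(),np.round(d["extrinsics"],4).tolist())
    np.savez(f"{n}0.npz",**{k:d[k] for k in d if k in("frame","mtx","extrinsics")})
print(ctrl.current_t(),ctrl.current_ee_rot(),ctrl.current_opening())
E
```

```text
side [[377.2, 0.0, 313.1], [0.0, 377.2, 203.0], [0.0, 0.0, 1.0]] [[0.956, -0.1883, 0.2251, 0.3218], [-0.2932, -0.5832, 0.7576, -0.798], [-0.0114, -0.7902, -0.6127, 0.7821], [0.0, 0.0, 0.0, 1.0]]
top [[383.7, 0.0, 323.6], [0.0, 383.7, 196.8], [0.0, 0.0, 1.0]] [[0.0012, -0.9849, 0.173, 0.4009], [-0.9995, 0.0045, 0.0324, -0.0247], [-0.0327, -0.1729, -0.9844, 1.0602], [0.0, 0.0, 0.0, 1.0]]
0.1 [-8.84171487e-05  1.10657931e-01  9.93858408e-01 -5.27948123e-04] 0.08571158358697938
```

View pics/side0.png

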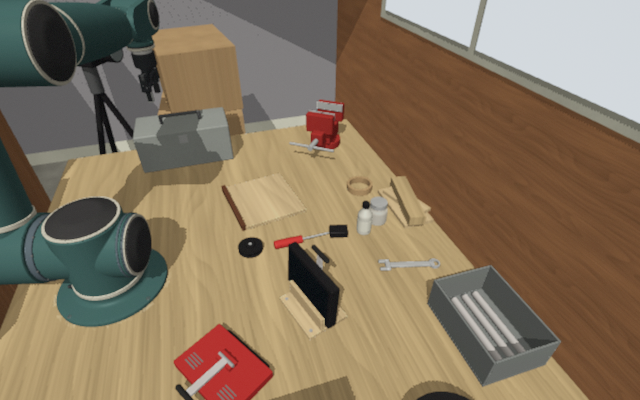

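View pics/top0.png

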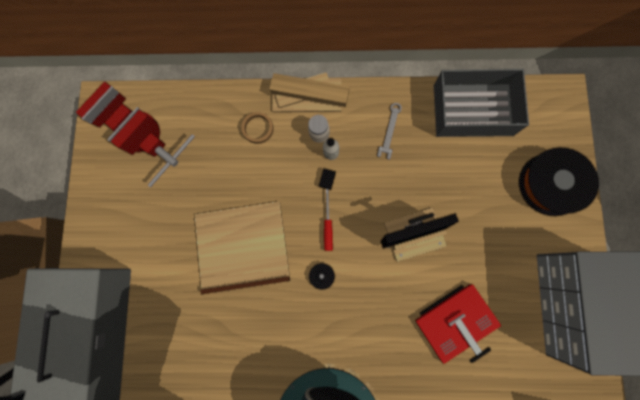

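```bash
python3 - <<'E'
import cv2,numpy as np
t=cv2.imread("pics/top0.png");s=cv2.imread("pics/side0.png")
a=cv2.resize(t[190:270,365:475],None,fx=5,fy=5,interpolation=cv2.INTER_CUBIC)
b=cv2.resize(s[235:345,270:350],None,fx=4.5,fy=4.5,interpolation=cv2.INTER_CUBIC)
c=np.zeros((500,920,3),np.uint8);c[:400,:550]=a;c[:495,555:915]=b
c=cv2.resize(c,(800,435));c=cv2.convertScaleAbs(c,alpha=1.6,beta=15)
cv2.imwrite("pics/z0.png",c)
E
```

```text
(no output)
```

View pics/z0.png

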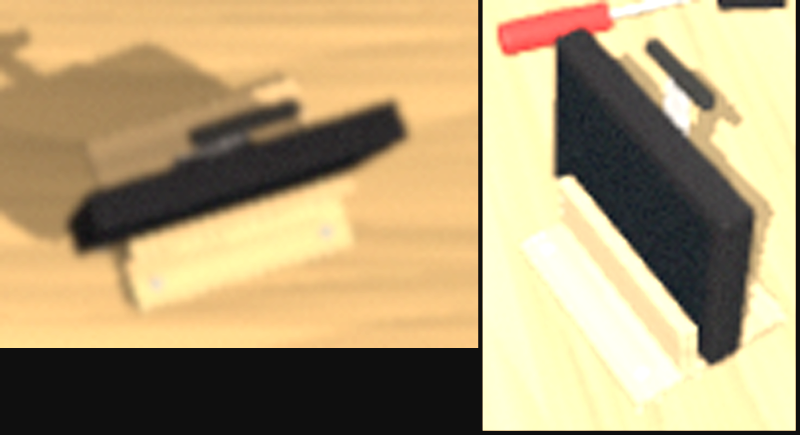

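```bash
cat > h.py <<'E'
import numpy as np,cv2
from scipy.spatial.transform import Rotation as R
def P(d):
    E=np.linalg.inv(np.array(d["extrinsics"],float));return np.array(d["mtx"])@E[:3]
def tri(dt,ds,pt,ps):
    X=cv2.triangulatePoints(P(dt),P(ds),np.array(pt,float).reshape(2,1),np.array(ps,float).reshape(2,1))[:,0];X=X[:3]/X[3]
    e=[np.linalg.norm((lambda q:q[:2]/q[2])(P(d)@np.r_[X,1])-p) for d,p in((dt,pt),(ds,ps))]
    return X,max(e)
def plane(d,p,z):
    E=np.array(d["extrinsics"]);r=E[:3,:3]@np.linalg.solve(d["mtx"],np.r_[p,1.]);c=E[:3,3];return c+r*(z-c[2])/r[2]
E
python3 - <<'E'
from h import *
np.set_printoptions(precision=4,suppress=True)
t=np.load("top0.npz");s=np.load("side0.npz")
zt=lambda x,y:np.array([365+x/4.348,190+y/4.348]);zs=lambda x,y:np.array([270+(x-482.6)/3.913,235+y/3.913])
for n,a,b in[("footc",(246,120),(680,74)),("footL",(193,136),(649,44)),("footR",(299,106),(711,104)),("backL",(97,193),(582,30)),("backR",(393,102),(752,208))]:
    print(n,*tri(t,s,zt(*a),zs(*b)))
# top-face corners with plane z
for n,b in[("bL",(582,30)),("bR",(752,208)),("fL",(558,40)),("fR",(733,222))]: print(n,plane(s,zs(*b),.144))
f=t["frame"]
hsv=cv2.cvtColor(f,cv2.COLOR_BGR2HSV)
m=((f[...,2]<130)&(f[...,2]>45)&(hsv[...,1]>90)).astype(np.uint8);m2=np.zeros_like(m);m2[270:300,190:300]=m[270:300,190:300]
n,l,st,c=cv2.connectedComponentsWithStats(m2);i=1+np.argmax(st[1:,4]);pts=np.argwhere(l==i)[:,::-1].astype(np.float32)
r=cv2.minAreaRect(pts);print("batten",r,st[i]);bp=cv2.boxPoints(r);print([plane(t,p,.022)[:2] for p in bp])
for p in[(194,213),(279,201.5)]:print("board back",plane(t,p,.012)[:2])
E
```

```text
footc [ 0.5081 -0.223   0.1673] 0.11806578113658882
footL [ 0.4988 -0.1944  0.1677] 0.20008944554051755
footR [ 0.5163 -0.2515  0.168 ] 0.5439902168526954
backL [ 0.4701 -0.1458  0.1432] 0.3295387340463812
backR [ 0.5211 -0.309   0.1428] 0.3458539675826425
bL [ 0.4691 -0.1466  0.144 ]
bR [ 0.5215 -0.3099  0.144 ]
fL [ 0.4527 -0.1507  0.144 ]
fR [ 0.5084 -0.3158  0.144 ]
batten ((243.56410217285156, 284.88690185546875), (14.179865837097168, 93.76737213134766), 85.86532592773438) [197 275  94  21 742]
[array([0.3557, 0.3499]), array([0.374 , 0.0992]), array([0.3373, 0.0959]), array([0.319, 0.345])]
board back [0.541 0.371]
board back [0.5725 0.1339]
```

```bash
cat >> h.py <<'E'
PSI=.304;ORG=np.array([.3837,-.365]);LEAN=.08
RZ=R.from_euler('z',PSI)
def mw(x,z,y=0.,lean=None):   # monitor-frame point (from bottom origin) to world, in rack
    p=R.from_euler('y',LEAN if lean is None else lean).apply([x,y,z]);return RZ.apply(np.r_[ORG,.01]*[1,1,0]+p)+[0,0,.01]
def q(M):
    v=R.from_matrix(M).as_quat();return [v[3],v[0],v[1],v[2]]
def down(zx,tool_x): # tool z dir, tool x dir
    z=np.array(zx)/np.linalg.norm(zx);x=np.array(tool_x)-np.dot(tool_x,z)*z;x/=np.linalg.norm(x);return q(np.c_[x,np.cross(z,x),z])
E
python3 - <<'E'
from h import *
from workcell import ctrl
np.set_printoptions(precision=3,suppress=True)
mx=RZ.apply([1,0,0])
best=None
for s in(1,-1):
    o=down([0,0,-1],s*mx);j=ctrl.solve_ik(mw(-40,.2)*0+np.r_[(mw(-.04,.2))[:2],.25],o);print(s,j)
    if j is not None and(best is None or abs(j[5])<abs(best[1][5])):best=(o,j)
o=best[0]
def pt(th,d=0):
    return mw(.020+.093*np.sin(th)-.0035*np.cos(th)-d,.060+.093*np.cos(th)+.0035*np.sin(th))-.011*mx
p0=pt(0,.035);p0[2]=pt(0)[2]
print(p0,pt(0),pt(1.1))
ctrl.command_gripper(0)
ctrl.movep(np.r_[p0[:2],.26],o)
ctrl.servo_line(p0,vel=.15)
print(ctrl.current_t(),ctrl.current_ft_force())
ctrl.servo_line(pt(0,.004),vel=.08)
for th in np.arange(.12,1.15,.14):
    ctrl.servo_line(pt(th),vel=.1);print(round(th,2),ctrl.current_ee_pos(),ctrl.current_ft_force())
e=np.array(ctrl.current_ee_pos());ctrl.servo_line([e[0],e[1],.25],vel=.25)
print(ctrl.current_t())
cs=[]
for n in("side","top"):
    d=ctrl.get_image(n);cv2.imwrite(f"pics/{n}1.png",d["frame"]);np.savez(f"{n}1.npz",**d)
    cs.append(d["frame"])
c=np.zeros((480,800,3),np.uint8);c[:,:400]=cv2.resize(cs[0][230:350,260:360],(400,480),interpolation=2);c[:320,400:]=cv2.resize(cs[1][180:276,370:490],(400,320),interpolation=2)
cv2.imwrite("pics/z1.png",cv2.convertScaleAbs(c,alpha=1.6,beta=15))
E
```

```text
1 [-0.538 -0.247  1.757 -0.     1.631  0.728]
-1 [-0.538 -0.247  1.757 -0.     1.631 -2.413]
[ 0.459 -0.239  0.161] [ 0.492 -0.228  0.161] [ 0.569 -0.204  0.107]
4.9917 [-0.616 -0.229  0.239]
0.12 [ 0.503 -0.225  0.16 ] [-2.321 -0.839  1.067]
0.26 [ 0.515 -0.221  0.157] [-2.276  0.436  1.465]
0.4 [ 0.526 -0.217  0.152] [-2.168 -0.966 -0.88 ]
0.54 [ 0.537 -0.214  0.146] [-2.485 -1.595 -0.615]
0.68 [ 0.547 -0.211  0.138] [-1.612 -0.293 -0.025]
0.82 [ 0.556 -0.208  0.128] [-0.703  0.493 -0.459]
0.96 [ 0.563 -0.206  0.118] [-0.006  0.175  1.068]
1.1 [ 0.569 -0.204  0.106] [-0.626  0.306 -0.443]
8.5333
```

View pics/z1.png

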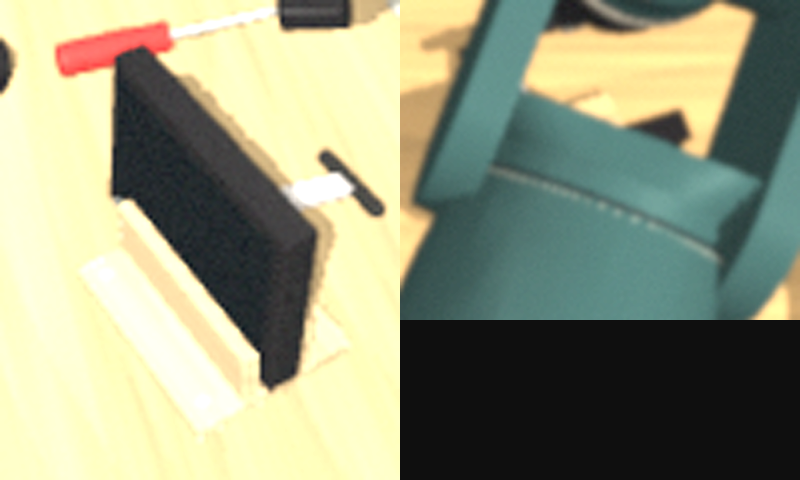

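```bash
python3 - <<'E'
from h import *
np.set_printoptions(precision=4,suppress=True)
s=np.load("side1.npz");t=np.load("top0.npz")
pj=lambda d,X:(lambda v:v[:2]/v[2])(P(d)@np.r_[X,1])
for L in(0,.04,.08,.1):
    print(L,"foot",pj(s,mw(.1169,.0354,0,L)),"bL",pj(s,mw(.012,.135,.09,L)),"bR",pj(s,mw(.012,.135,-.09,L)),"fR",pj(s,mw(-.012,.135,-.09,L)))
print("seen foot",347.5,275.75,"bL",296.2,242,"bR",339.3,288,"fR",(260+275/4,230+240/4))
# riser edges: gradient peaks on scan lines
g=cv2.GaussianBlur(t["frame"],(3,3),0).astype(float).sum(2)
def sub(v,i):
    a,b,c=v[i-1:i+2];return i+.5*(a-c)/(a-2*b+c)
def fit(cols,mid,w,sgn,vert=False):
    P_=[]
    for c in cols:
        m=int(round(mid(c)));v=(g[m-w:m+w+1,c] if not vert else g[c,m-w:m+w+1]);d=np.gradient(v)*sgn;i=int(np.argmax(d[2:-2]))+2
        k=m-w+sub(d,i);P_.append((c,k) if not vert else (k,c))
    return np.array(P_,np.float32)
def line(p,z):
    W=np.array([plane(t,x,z)[:2] for x in p],np.float32);return cv2.fitLine(W,cv2.DIST_HUBER,0,.01,.01).ravel()
back=fit(range(202,272),lambda c:213-(c-194)*.135,6,1)
bat=fit(range(206,284),lambda c:288-(c-200)*.135,6,-1)
lef=fit(range(222,280),lambda r:194+(r-213)*.1,6,1,True)
rig=fit(range(210,268),lambda r:279+(r-202)*.145,6,-1,True)
for n,p,z in(("back",back,.012),("batten top rear",bat,.022),("left",lef,.012),("right",rig,.012)):
    l=line(p,z);print(n,l,np.arctan2(l[1],l[0]), p[[0,-1]].tolist())
E
```

```text
0 foot [346.6724 274.291 ] bL [291.4526 242.4461] bR [336.35   290.7745] fR [327.1965 296.0221]
0.04 foot [346.9974 275.3005] bL [293.3418 241.7361] bR [338.3638 289.7949] fR [329.2832 294.7136]
0.08 foot [347.2618 276.3479] bL [295.2137 241.099 ] bR [340.3502 288.8935] fR [331.3607 293.4762]
0.1 foot [347.3712 276.8852] bL [296.1421 240.8078] bR [341.332  288.4724] fR [332.3946 292.8848]
seen foot 347.5 275.75 bL 296.2 242 bR 339.3 288 fR (328.75, 290.0)
back [ 0.1498 -0.9887  0.5545  0.2539] -1.4204676 [[202.0, 213.1666717529297], [271.0, 202.5454559326172]]
batten top rear [ 0.1485 -0.9889  0.3554  0.2201] -1.4217249 [[206.0, 287.2567443847656], [283.0, 275.52777099609375]]
left [0.9887 0.15   0.4656 0.3578] 0.1505268 [[195.5, 222.0], [201.04286193847656, 279.0]]
right [0.989  0.1478 0.4982 0.1236] 0.14831856 [[279.9333190917969, 210.0], [286.92425537109375, 267.0]]
```

```bash
cat >> h.py <<'E'
RPSI=.15;RC=np.array([.4478,.2356,.012]);ZT=.096
def place(edge_x=-.055,lean=.225,dz=0.,s=1):
    Rm=R.from_euler('z',RPSI)*R.from_euler('y',lean)
    edge=RC+R.from_euler('z',RPSI).apply([edge_x,0,0])
    tcp=edge+Rm.apply([.007,0,ZT])+[0,0,dz]
    return tcp,down(Rm.apply([0,0,-1]),s*Rm.apply([0,1,0]))
E
python3 - <<'E'
from h import *
from workcell import ctrl
np.set_printoptions(precision=3,suppress=True)
Rm=RZ*R.from_euler('y',.065)
g=mw(-.002,ZT,0,.07);up=Rm.apply([0,0,1])
S=None
for s in(1,-1):
    o=down(-up,s*Rm.apply([0,1,0]));j=ctrl.solve_ik(g,o);p,po=place(dz=.1,s=s);k=ctrl.solve_ik(p,po);k2=ctrl.solve_ik(*place(s=s));print(s,j,k,k2)
    if all(v is not None for v in(j,k,k2)):
        c=max(abs(j[5]),abs(k[5]),abs(k2[5]))
        if S is None or c<S[0]:S=(c,s,o)
_,s,o=S;print("use",s,g)
ctrl.movep(g+.10*up,o)
ctrl.command_gripper(.085)
print(ctrl.servo_line(g,vel=.1,until_force=8),ctrl.current_ee_pos())
ctrl.command_gripper(0)
print(ctrl.current_opening(),ctrl.current_grip_force(),ctrl.current_ft_force(),ctrl.current_t())
ctrl.servo_line(g+.06*up,vel=.06)
ctrl.servo_line(g+.06*up+[0,0,.12],vel=.2)
print(ctrl.current_opening(),ctrl.current_ft_force(),ctrl.current_t())
cs=[]
for n in("side","top"):
    d=ctrl.get_image(n);cv2.imwrite(f"pics/{n}2.png",d["frame"]);np.savez(f"{n}2.npz",**d);cs.append(d["frame"])
c=np.zeros((480,800,3),np.uint8);c[:]=cv2.resize(cs[0][160:310,250:500],(800,480),interpolation=2)
cv2.imwrite("pics/z2.png",cv2.convertScaleAbs(c,alpha=1.6,beta=15))
open("s.txt","w").write(str(s))
E
```

```text
1 [-0.473 -0.101  1.867 -0.046  1.422 -0.77 ] [ 0.414 -0.165  1.773  0.059  1.75   0.269] [ 0.414 -0.106  1.886  0.058  1.579  0.258]
-1 [-0.473 -0.101  1.867 -0.046  1.422  2.372] [ 0.414 -0.165  1.773  0.059  1.75  -2.873] [ 0.414 -0.106  1.886  0.058  1.579 -2.883]
use 1 [ 0.48  -0.232  0.106]
False [ 0.48  -0.232  0.107]
0.023654064421215076 58.33996295928955 [ 9.753  2.512 -1.726] 12.6333
0.022984604880954437 [ 0.638  1.074 -6.902] 14.5333
```

View pics/z2.png

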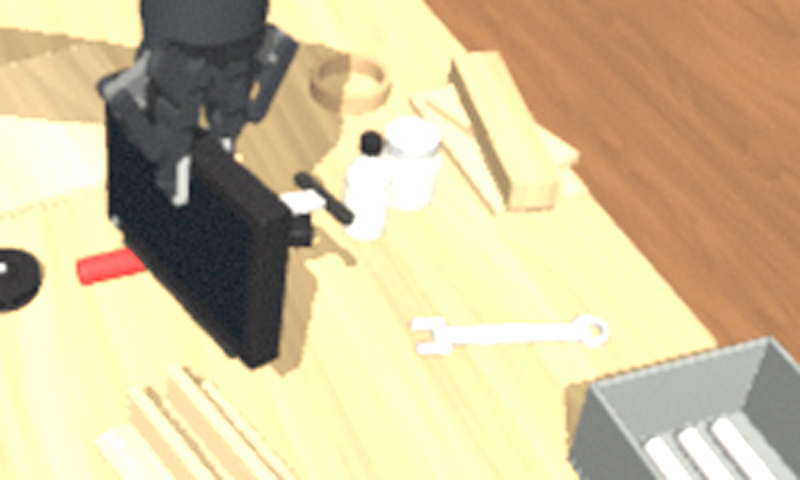

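```bash
python3 - <<'E'
from h import *
from workcell import ctrl
np.set_printoptions(precision=1,suppress=True)
pj=lambda d,X:(lambda v:v[:2]/v[2])(P(d)@np.r_[X,1])
def pred(d):
    w=np.array(ctrl.current_ee_rot());T=R.from_quat(np.r_[w[1:],w[0]]);e=np.array(ctrl.current_ee_pos())
    # tool x=+my, tool y = +-mx, tool z=-mz
    M=T.as_matrix();mz=-M[:,2];my=M[:,0];mx=np.cross(my,mz)
    f=lambda x,y,z:e+x*mx+y*my+(z-ZT)*mz
    return {n:pj(d,f(*v)) for n,v in dict(bR=(.012,-.09,.135),fR=(-.012,-.09,.135),fRb=(-.012,-.09,.01),bRb=(.012,-.09,.01),fLb=(-.012,.09,.01),foot=(.1169,0,.0354)).items()}
print(pred(np.load("side2.npz")),"seen bR",(340,225.6),"fR",(328,231),"bottom fR",(327,273),"bRb",(336,271),"fLb",(285,228),"foot",(351,222))
p,o=place(dz=.06)
ctrl.movep(p,o)
print(ctrl.current_t(),ctrl.current_ft_force(),ctrl.current_ee_pos())
d=ctrl.get_image("side");np.savez("side3.npz",**d);print(pred(d))
f=d["frame"];cv2.imwrite("pics/z3.png",cv2.convertScaleAbs(cv2.resize(f[110:260,190:390],(800,600),interpolation=2),alpha=1.6,beta=15))
E
```

```text
{'bR': array([343.5, 225.9]), 'fR': array([333.1, 230.3]), 'fRb': array([328.4, 278.2]), 'bRb': array([337.9, 273.5]), 'fLb': array([282.4, 229.1]), 'foot': array([351.2, 223.3])} seen bR (340, 225.6) fR (328, 231) bottom fR (327, 273) bRb (336, 271) fLb (285, 228) foot (351, 222)
16.3917 [-0.3 -0.2 -6.3] [0.4 0.2 0.2]
{'bR': array([264.4, 163.6]), 'fR': array([256.6, 164. ]), 'fRb': array([252. , 200.1]), 'bRb': array([259.4, 199.4]), 'fLb': array([235.3, 171.4]), 'foot': array([281.1, 175.9])}
```

View pics/z3.png

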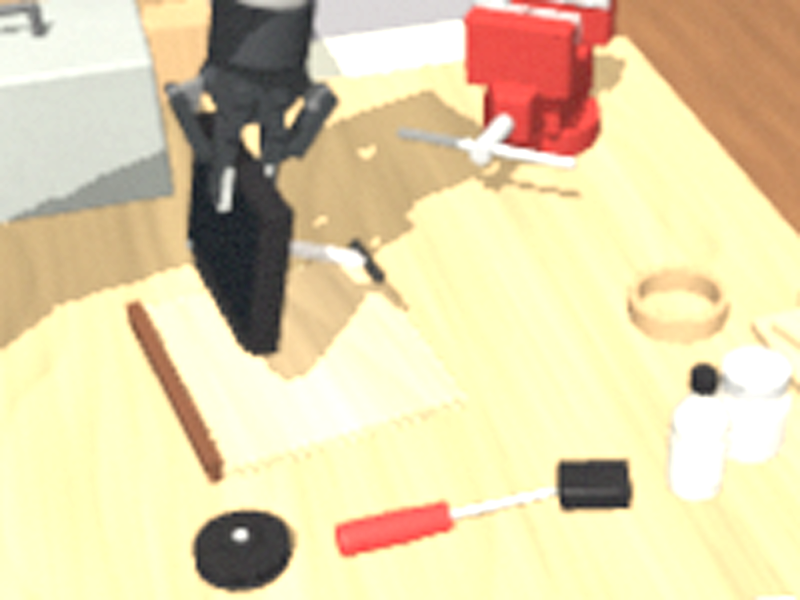

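```bash
python3 - <<'E'
from h import *
from workcell import ctrl
np.set_printoptions(precision=4,suppress=True)
print(ctrl.servo_line(place(dz=.015)[0],vel=.08,until_force=6),ctrl.current_ft_force())
print(ctrl.servo_line(place(dz=-.010)[0],vel=.012,until_force=3.5),np.array(ctrl.current_ee_pos())-place()[0],ctrl.current_ft_force(),ctrl.current_torque(),ctrl.current_t())
d=ctrl.get_image("side");np.savez("side4.npz",**d)
cv2.imwrite("pics/z4.png",cv2.convertScaleAbs(cv2.resize(d["frame"][130:250,210:310],(667,800),interpolation=2)[:600],alpha=1.6,beta=15))
E
```

```text
False [-0.5971  0.6689 -5.9962]
True [-0.     -0.0001  0.0009] [2.6139 0.6032 4.2401] [ 0.0927 -0.2875  0.0693] 18.35
```

View pics/z4.png

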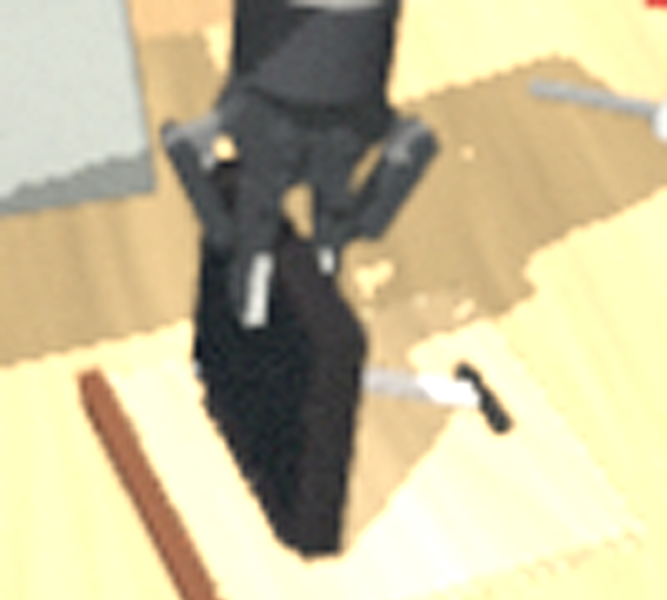

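```bash
python3 - <<'E'
from h import *
from workcell import ctrl
np.set_printoptions(precision=4,suppress=True)
ctrl.command_gripper(.06);print(ctrl.current_ft_force())
up=R.from_euler('z',RPSI).apply([np.sin(.225),0,np.cos(.225)])
e=np.array(ctrl.current_ee_pos())
print(ctrl.servo_line(e+.1*up,vel=.1,until_force=5))
ctrl.servo_line(e+.1*up+[0,0,.08],vel=.2)
ctrl.movep([.45,-.12,.36],ctrl.current_ee_rot())
ctrl.hold(.5)
cs=[]
for n in("side","top"):
    d=ctrl.get_image(n);np.savez(f"{n}5.npz",**d);cs.append(d["frame"])
print(ctrl.current_t())
c=np.zeros((500,800,3),np.uint8);c[:,:400]=cv2.resize(cs[0][130:255,210:310],(400,500),interpolation=2);c[:400,400:]=cv2.resize(cs[1][190:310,185:305],(400,400),interpolation=2)
cv2.imwrite("pics/z5.png",cv2.convertScaleAbs(c,alpha=1.5,beta=15))
E
```

```text
[-0.2501 -0.2297 -0.509 ]
False
22.5
```

View pics/z5.png

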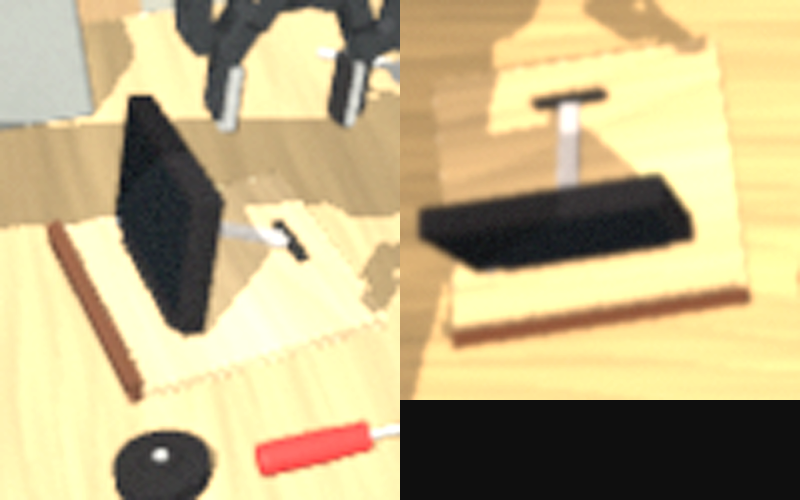

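```bash
python3 -c "
from workcell import ctrl
print(ctrl.close_job(),ctrl.current_t())"
```

```text
the job is handed in; nothing more can be done
the job is handed in; nothing more can be done
```

The prop leg was locked open in the rack, and the monitor now stands leaning back on it near the middle of the riser, within about 0.02 rad of square to the batten by eye; I handed the job in at about 22.5 s.

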